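Set the second-hand wall clock to ten o'clock

TASK

The big open-faced wall clock lying on the sorting bench is to go on sale showing exactly ten o'clock. Gently push its hands round with a fingertip, without pinching or picking anything up, until the long hand points at the twelve (double) mark and the short hand at the ten mark. Leave the clock lying where it is and do not disturb the crockery and other things around it.

Things in the scene. Friction and masses are not known exactly. Their poses are not given: they have to be found in the camera images.
- clock: Wall clock lying loose on its back, turned any way: round plywood case 336 mm across, no glass, about 1.2 kg. Origin: centre of its underside, on the hands' axis; z up, x towards the twelve mark. Hours run clockwise seen from above, 30 degrees each. Flat dial 28 mm above the bench; a bezel at radius 157 to 165 mm stands 4 mm higher. Hub at the centre: radius 14 mm, up to 58 mm above the bench.
- long_hand: Long hand, a black bar 10 mm wide (6 mm near the tip), 6 mm thick, reaching 118 mm from the axis, tail 24 mm. It lies 48 to 54 mm above the bench, passing 4 mm clear over the short hand. Origin on the axis, x towards its tip. Turns either way without stops, needs about 0.08 Nm, stays where left, not geared to the short hand. Starts anywhere but within 50 degrees of twelve.
- long_hand_tip (a point): Tip of the long hand, 118 mm from the axis, mid-thickness, 51 mm above the bench.
- short_hand: Short hand, a black bar 14 mm wide (8 mm near the tip), 6 mm thick, reaching 72 mm from the axis, tail 18 mm. It lies 38 to 44 mm above the bench, 10 mm clear of the dial. Origin on the axis, x towards its tip. Turns either way without stops, needs about 0.06 Nm, stays where left. Starts between about three and half past eight.
- twelve_point (a point): Fixed point of the clock where the long hand's tip is when it points exactly at the twelve mark (118 mm from the axis, 51 mm above the bench). The painted black marks are at radius 123 to 155 mm: two bars side by side at twelve, single bars at the other hours, longer at three, six and nine.
- short_hand_tip (a point): Tip of the short hand, 72 mm from the axis, mid-thickness, 41 mm above the bench.
- ten_point (a point): Fixed point of the clock where the short hand's tip is when it points exactly at the ten mark, 60 degrees anticlockwise of twelve seen from above (72 mm from the axis, 41 mm above the bench).
- mug: Bystander: white mug, 80 mm across, 92 mm high, standing on the bench outside the clock; origin at the centre of its underside.
- vase: Bystander: terracotta vase, 80 mm across, 104 mm high; origin at the centre of its underside.
- bowl: Bystander: blue bowl, 120 mm across, 55 mm high; origin at the centre of its underside.
- mill: Bystander: turned wooden pepper mill, 52 mm across, 105 mm high; origin at the centre of its underside.

How it is judged:
At the end, for the whole second after the job is handed in: The long hand's tip is within 11.5 mm (5.6 degrees) of the twelve direction and the short hand's tip within 8 mm (6.4 degrees) of the ten direction, both hands at rest; the clock lies flat on the bench within 40 mm of where it started, and every bystander within 20 mm of where it started (horizontal distance between long_hand_tip and twelve_point below 0.0115 m and horizontal distance between short_hand_tip and ten_point below 0.008 m and height (world z) of clock below 0.006 m and angle between clock's own z axis and vertical below 0.05 rad and distance of clock from where it was at the start of the episode below 0.04 m and angular speed of each of long_hand, short_hand below 0.05 rad/s and distance of each of mug, vase, bowl, mill from where it was at the start of the episode below 0.02 m); the robot touches nothing.
It fails at once if the clock is lifted or tipped (height (world z) of clock above 0.015 m or angle between clock's own z axis and vertical above 0.12 rad).
It fails at once if the clock is shoved more than 40 mm along the bench (distance of clock from where it was at the start of the episode above 0.04 m).
It fails at once if the clock or its hands are pushed harder than 25 N (contact force between any of the fingers, the arm and clock above 25 N).
It fails at once if a bystander is shifted more than 20 mm or tipped (distance of any of mug, vase, bowl, mill from where it was at the start of the episode above 0.02 m or angle between any of mug, vase, bowl, mill's own z axis and vertical above 0.2 rad).
It also fails if it takes over 72 s, if anything falls off the work surface, if the arm or the gripper's body presses on something with over 40 N, if the wrist force passes 120 N, or if a joint passes its speed limit or range.

ROBOT

A 6-joint arm with a two-finger parallel gripper is mounted at the origin on the work surface. World frame = base frame: x ahead of the robot, y to its left, z up, the work surface at z = 0. Lengths are in m, angles in rad, forces in N, time in s.
With the tool pointing down it reaches from about 0.35 to 0.975 m from the base axis. Payload 4.9 kg.
Tool frame: the origin (TCP) lies midway between the tips of the shut fingers; the grasp point (between the pads) lies 19 mm behind it; x points along the fingers, y is the direction in which the jaws open and shut, and the axes are right-handed (so a half turn about x gives the same grasp; the last joint's range is limited). The gripper opens to 85 mm and grips with 20 to 120 N. Pads are 22 mm wide; open, the fingers measure 114 mm over their backs; the gripper's body (76 mm by 85 mm) begins 54 mm behind the grasp point. The pads swing forward as they close: fully open they stand 13 mm farther back than shut.
Start: joints at [1.031, 0.053, 1.613, -0, 1.476, -0.119], TCP at [0.255, 0.57, 0.231] pointing down, gripper open.
Joint ranges: [-3.01, 3.01], [-1.01, 2.22], [0.06, 2.58], [-1.02, 4.17], [0.09, 2.62], [-3.14, 3.14]. Speed limits (rad/s): [2.57, 2.57, 3.14, 3.14, 3.14, 3.14].

INTERFACE

Orientations are given as a rotation vector (axis times angle).
In Python, from station import ctrl gives the robot as it stands.
- The arm moves only by the shell command python3 -m handwheel 'ROWS' [FORCE]. ROWS is JSON, a list of rows, each a list of 3 entries, a list of its own where there are three numbers: the finger opening in m, from 0 to 0.0854, then the shift along the tool's x, y, z in m, then the turn, a rotation vector about the tool's x, y, z in degrees. In form: [[claw, [dx, dy, dz], [ax, ay, az]], ...]. A call has 1 to 10 rows; each row shifts and turns the commanded pose from where the row before left it, along the tool's axes as they then stand; what a row does not reach is not made up. A row lasts 1/12 s, in which the tool goes at most 41.7 mm and 7.16 degrees, less where a joint would pass 70% of its speed; a pose out of reach is approached as far as the arm can. A call with a gripper value outside its range is refused whole. The fingers move at their own pace and stop on an object; FORCE is the grip in N (left out, the last holds). Time passes only in rows, so rows that do not move let the fingers close. It gives the time, the measured TCP pose, the force and the opening at its end, in the units of the state.
- ctrl.get_obs(): the state, without advancing time (a new reading comes with each control period).
- ctrl.get_image(name): name is "scene" or "side" or "wrist"; returns the picture (420x560x3 uint8, red, green, blue); there is no depth.
- ctrl.camera_params(name): a dict with "vertical_fov" (degrees; the focal length in pixels is half the picture's height over the tangent of half this angle, whatever the lens; pixels are square), "cx", "cy" (the principal point, pixels), "D" ([k1, k2, p1, p2, k3] as OpenCV has them; the pictures are not rectified), "rvec" (rotation vector, rad) and "tvec" (3), from world to camera coordinates, as OpenCV has them; the wrist camera has in their place "T_tool_cam" (4x4, takes a point from camera to tool coordinates, whose origin is the TCP and whose axes are the tool frame's). Camera axes: x right, y down, z forward; pixel columns grow to the right and rows downward; lengths in m; the calibration is good to about 2 mm. A picture is of the moment at which its call begins: read the wrist's pose just before it. camera_params takes no time and is no camera call.
- ctrl.finish_job(): hands the job in, once; it reports no verdict.
Trained networks look in the newest picture that a camera, given by its name, has taken for a name from the list of things; names that differ only in an ending like _2 or _b are one class to them, and where a whole thing is asked for, a point or a joint stands for the part that bears it (a point fixed in the world has none). Each returns a list of dicts, best first, with "score" (0 to 1); they miss things now and then, are a little off and sometimes report something else, mostly with a low value. They report only what shows in the picture. A call takes as long as a camera call.
- ctrl.look_for(thing, camera): "box" ([centre column, centre row, width, height] in pixels, round what is visible of it).
- ctrl.silhouettes(thing, camera): "mask" (420x560 bool, what is visible of it) and "box" ([centre column, centre row, width, height] in pixels, round what is visible of it).
- ctrl.tip_of(thing, camera): "centre" ([row, column] in pixels: a listed point, or the origin of a listed thing).
The state is a dict: "t": time; "q": joint angles; "dq": joint speeds; "effort": joint torques, N m; "tool_pos": TCP position; "tool_rot": TCP orientation; "contact_force": force on the tool from outside, world axes, zero at the start; "wrist_torque": the same for the moment, N m; "opening": finger opening in m.
Only numpy, scipy, OpenCV 4.12 (cv2) and the standard library are available. Lean on these libraries where they do the work, as an engineer would, in place of code of your own. Each camera call takes 0.05 s, during which the arm holds its last target.

## Working session

There is one attempt and no reset: what is moved stays moved. The work goes in short steps, Python scripts to look and compute and a shell command to move; the robot and the scene stay as the last step left them, time stands still between calls to the robot, and variables do not carry over. Pictures are saved under pics/ and viewed, and the job is handed in when it is done.

```bash
ls; mkdir -p pics; python3 - <<'E'
from station import ctrl
import cv2
o=ctrl.get_obs();print(o)
for n in ["scene","side","wrist"]:
    im=ctrl.get_image(n);cv2.imwrite(f"pics/a_{n}.png",im[:,:,::-1]);print(n,ctrl.camera_params(n))
E
```

```text
pics
{'t': 0.0, 'q': array([ 1.03098192e+00,  5.33822307e-02,  1.61430747e+00,  1.40229539e-05,
        1.47600574e+00, -1.19001672e-01]), 'dq': array([-1.81030911e-04, -7.95078284e-05, -3.13457795e-04,  1.35397148e-04,
       -9.94279580e-04, -1.79561731e-03]), 'effort': array([ 1.43127777e-04, -3.93699002e+01, -3.70168018e+01, -1.09581106e-04,
        6.93650421e-03,  2.41871589e-05]), 'tool_pos': array([0.25498479, 0.5699302 , 0.23003925]), 'tool_rot': array([ 0.32852743,  1.54617378, -0.33166503]), 'contact_force': array([ 0.51181432,  0.11065728, -1.32143315]), 'wrist_torque': array([ 0.04858484, -0.01538414, -0.01224836]), 'opening': 0.08563491784673508}
scene {'vertical_fov': 49.165362991102036, 'cx': 291.53594726868334, 'cy': 213.32493249724797, 'D': array([-0.07367016,  0.        ,  0.        ,  0.        ,  0.        ]), 'rvec': array([ 0.6838917 ,  2.62206332, -1.14066928]), 'tvec': array([ 0.44542708, -0.12435303,  1.54376145])}
side {'vertical_fov': 46.275296359306054, 'cx': 288.4965651808377, 'cy': 207.67402004698667, 'D': array([-0.11264123,  0.        ,  0.        ,  0.        ,  0.        ]), 'rvec': array([ 2.39576661, -0.59479069,  0.19847743]), 'tvec': array([-0.46387225,  0.21578802,  1.36877374])}
wrist {'vertical_fov': 69.76806145237295, 'cx': 280.98764820383735, 'cy': 206.5810949030044, 'D': array([-0.05019346,  0.        ,  0.        ,  0.        ,  0.        ]), 'T_tool_cam': array([[ 3.24006839e-05, -2.74186659e-01,  9.61676492e-01,
        -1.42029134e-01],
       [ 9.99999909e-01, -4.01176933e-04, -1.48072710e-04,
        -1.19294653e-04],
       [ 4.26401987e-04,  9.61676409e-01,  2.74186621e-01,
        -6.95026106e-02],
       [ 0.00000000e+00,  0.00000000e+00,  0.00000000e+00,
         1.00000000e+00]])}
```

View pics/a_scene.png

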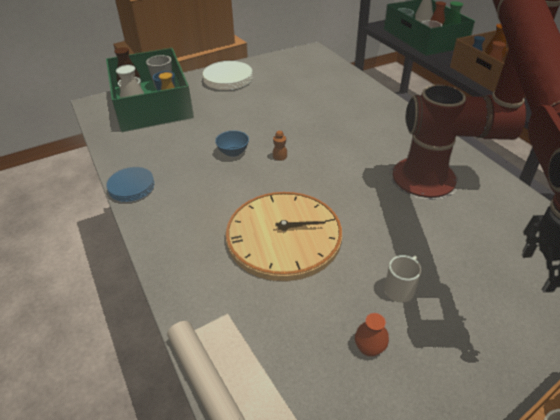

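View pics/a_side.png

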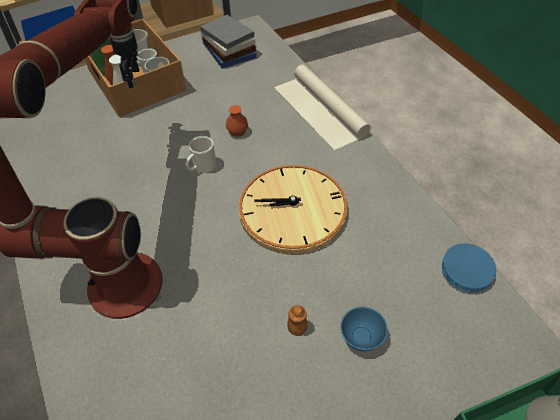

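View pics/a_wrist.png

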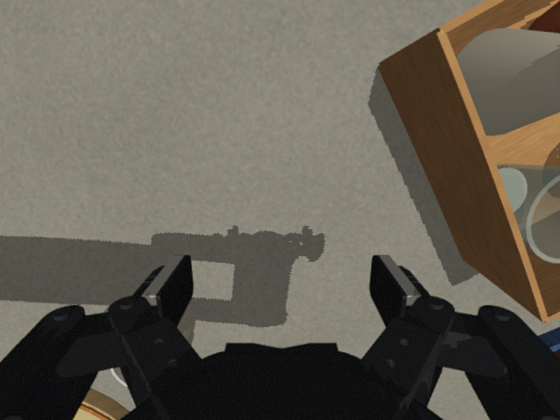

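The scene picture shows the clock at about (285,233), with its double mark near (236,239). The long hand's tip is at about (335,220), pointing at the robot, and the short hand lies nearly under it. Mug, vase, mill and bowl are all well outside the case.

```bash
cat > h.py <<'E'
from station import ctrl
import numpy as np, cv2
from scipy.spatial.transform import Rotation as R
def cam(n,obs=None):
    p=ctrl.camera_params(n);f=210/np.tan(np.radians(p['vertical_fov'])/2)
    K=np.array([[f,0,p['cx']],[0,f,p['cy']],[0,0,1]])
    if 'rvec' in p: rv,tv=np.array(p['rvec']),np.array(p['tvec'])
    else:
        o=obs or ctrl.get_obs();T=np.eye(4);T[:3,:3]=R.from_rotvec(o['tool_rot']).as_matrix();T[:3,3]=o['tool_pos']
        W=np.linalg.inv(T@np.array(p['T_tool_cam']));rv=R.from_matrix(W[:3,:3]).as_rotvec();tv=W[:3,3]
    return K,np.array(p['D']),rv,tv
def ray(c,px,z):
    K,D,rv,tv=c;u=cv2.undistortPoints(np.array(px,float).reshape(-1,1,2),K,D).reshape(-1,2)
    M=R.from_rotvec(rv).as_matrix();o=-M.T@tv;d=np.c_[u,np.ones(len(u))]@M
    return o+d*((z-o[2])/d[:,2])[:,None]
def proj(c,P):
    K,D,rv,tv=c;return cv2.projectPoints(np.array(P,float).reshape(-1,3),rv,tv,K,D)[0].reshape(-1,2)
E
python3 - <<'E'
from h import *
names={'clock':0,'long_hand_tip':.051,'short_hand_tip':.041,'twelve_point':.051,'ten_point':.041,'long_hand':.048,'mug':0,'vase':0,'bowl':0,'mill':0}
for n in ['scene','side']:
    c=cam(n)
    for k,z in names.items():
        for r in ctrl.tip_of(k,n)[:2]:
            rc=r['centre'];print(n,k,round(r['score'],2),np.round(rc),np.round(ray(c,[[rc[1],rc[0]]],z)[0],4))
    for r in ctrl.silhouettes('clock',n)[:1]:
        m=r['mask'].astype(np.uint8);ct=max(cv2.findContours(m,0,cv2.CHAIN_APPROX_NONE)[0],key=len)
        P=ray(c,ct.reshape(-1,2),.03)[:,:2].astype(np.float32);print(cv2.minEnclosingCircle(P))
print(ctrl.get_obs()['t'])
E
```

```text
scene clock 0.7 [234. 285.] [0.5399 0.011  0.    ]
scene long_hand_tip 0.65 [223. 323.] [0.4459 0.067  0.051 ]
scene long_hand_tip 0.65 [242. 279.] [0.5905 0.0748 0.051 ]
scene twelve_point 0.67 [236. 245.] [0.6613 0.0047 0.051 ]
scene ten_point 0.84 [245. 274.] [0.6024 0.0677 0.041 ]
scene ten_point 0.64 [226. 281.] [0.5502 0.01   0.041 ]
scene long_hand 0.48 [226. 283.] [0.5496 0.0203 0.048 ]
scene mug 0.96 [291. 398.] [0.3819 0.338  0.    ]
scene vase 0.66 [346. 366.] [0.549  0.4283 0.    ]
scene bowl 0.95 [151. 234.] [ 0.4981 -0.4478  0.    ]
scene mill 0.85 [152. 281.] [ 0.3551 -0.3573  0.    ]
((0.5539811849594116, 0.0237091276794672), 0.17978428304195404)
side clock 0.91 [208. 292.] [0.549  0.0223 0.    ]
side short_hand_tip 0.44 [205. 268.] [0.4745 0.0358 0.041 ]
side twelve_point 0.96 [193. 327.] [ 0.6489 -0.0145  0.051 ]
side ten_point 0.92 [185. 297.] [0.5903 0.0676 0.041 ]
side long_hand 0.51 [200. 294.] [0.5502 0.0125 0.048 ]
side mug 0.9 [164. 201.] [0.3652 0.3352 0.    ]
side vase 0.87 [127. 235.] [0.5427 0.454  0.    ]
side vase 0.6 [198. 293.] [0.5709 0.0567 0.    ]
side bowl 0.62 [335. 362.] [ 0.5073 -0.4415  0.    ]
side mill 0.63 [329. 298.] [ 0.3686 -0.3474  0.    ]
((0.5394402742385864, 0.007725074887275696), 0.17615218460559845)
1.25
```

```bash
python3 - <<'E'
from h import *
c0=np.array([.549,.014]);out=[]
g=(np.arange(390)-195)/1000
X,Y=np.meshgrid(c0[0]-g,c0[1]-g,indexing='ij') # up=+x, left=+y
for n,z in [('scene',.028),('side',.028)]:
    im=ctrl.get_image(n);c=cam(n)
    q=proj(c,np.c_[X.ravel(),Y.ravel(),np.full(X.size,z)]).astype(np.float32).reshape(390,390,2)
    o=cv2.remap(im,q[...,0],q[...,1],cv2.INTER_LINEAR)
    cv2.circle(o,(195,195),165,(255,0,0),1);cv2.drawMarker(o,(195,195),(255,0,0));out.append(o)
cv2.imwrite('pics/b.png',np.hstack(out)[:,:,::-1])
E
```

```text
(no output)
```

View pics/b.png

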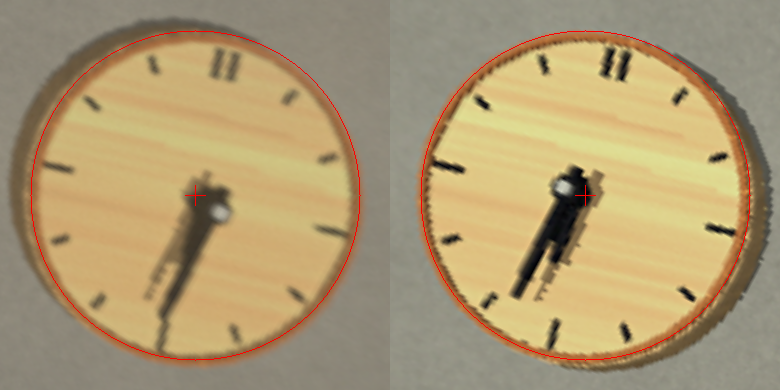

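```bash
python3 - <<'E'
from h import *
o=ctrl.get_obs();M=R.from_rotvec(o['tool_rot']).as_matrix();print(M.round(3),o['tool_pos'])
c=np.array([.549,.014,0]);tgt=c+0.06*M[:,2];tgt[2]=.30
print(tgt,M.T@(tgt-o['tool_pos']))
E
```

```text
[[ 0.     0.409  0.913]
 [ 0.     0.913 -0.409]
 [-1.     0.     0.   ]] [0.25531398 0.57047679 0.23131254]
[ 0.60376546 -0.01051009  0.3       ] [-0.06869399 -0.38795569  0.55538606]
```

```bash
python3 -m handwheel '[[0,[-0.0175,0,0],[-6.03,0,0]],[0,[-0.0175,0,0],[-6.03,0,0]],[0,[-0.0175,0,0],[-6.03,0,0]],[0,[-0.0175,0,0],[-6.03,0,0]],[0,[0,-0.025,0.015],[0,0,0]],[0,[0,-0.032,0.02],[0,0,0]],[0,[0,-0.032,0.02],[0,0,0]],[0,[0,-0.032,0.02],[0,0,0]],[0,[0,-0.032,0.02],[0,0,0]],[0,[0,-0.032,0.02],[0,0,0]]]' 20
python3 -m handwheel '[[0,[0,-0.032,0.02],[0,0,0]],[0,[0,-0.032,0.02],[0,0,0]],[0,[0,-0.032,0.02],[0,0,0]],[0,[0,-0.032,0.02],[0,0,0]],[0,[0,-0.032,0.02],[0,0,0]],[0,[0,-0.032,0.02],[0,0,0]],[0,[0,-0.032,0.02],[0,0,0]],[0,[0,-0.032,0.02],[0,0,0]],[0,[0,-0.032,0.02],[0,0,0]],[0,[0,-0.032,0.02],[0,0,0]]]'
python3 -m handwheel '[[0,[0,-0.032,0.02],[0,0,0]],[0,[0,-0.032,0.02],[0,0,0]],[0,[0,-0.011,0],[0,0,0]],[0,[0,0,0],[0,0,0]]]'
python3 - <<'E'
from h import *
o=ctrl.get_obs();print(R.from_rotvec(o['tool_rot']).as_matrix().round(3),o['tool_pos'],o['t'])
im=ctrl.get_image('wrist');cv2.imwrite('pics/c.png',im[:,:,::-1])
E
```

```text
t: 2.18
tool_pos: [0.3709, 0.384, 0.3015]
tool_rot: [-0.0, 1.57, 0.001]
contact_force: [0.3, 1.0, 0.3]
opening: 0.0002
t: 3.02
tool_pos: [0.5711, 0.0637, 0.3015]
tool_rot: [0.0, 1.57, -0.0]
contact_force: [0.4, -0.4, -0.5]
opening: 0.0002
t: 3.35
tool_pos: [0.6107, -0.0121, 0.3007]
tool_rot: [0.003, 1.572, -0.003]
contact_force: [-0.7, 1.2, -0.4]
opening: -0.0002
[[-0.001  0.004  1.   ]
 [-0.     1.    -0.004]
 [-1.    -0.    -0.001]] [ 0.61070294 -0.01205525  0.30068907] 3.35
```

View pics/c.png

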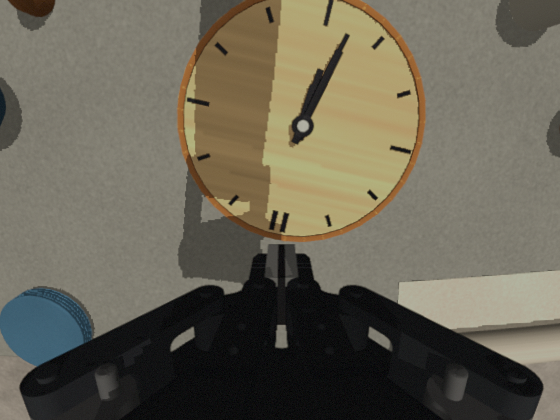

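The wrist picture is clear: hub (303,126), long tip (347,36), short tip (319,71), and the double mark at (279,221) near the fingers.

```bash
python3 - <<'E'
from h import *
c=cam('wrist')
for nm,px,z in [('hub',(303,126),.058),('long',(347,36),.051),('short',(320,71),.041),('12',(279,221),.028),('6',(329,11),.028),('9',(400,149),.028),('3',(198,101),.028)]:
    print(nm,ray(c,[px],z)[0].round(4))
P=ray(c,[(303,126)],.058)[0]
def a(px,z): d=ray(c,[px],z)[0]-P; return np.degrees(np.arctan2(d[1],d[0])).round(1),np.hypot(*d[:2]).round(4)
for n,px,z in [('long',(347,36),.051),('short',(320,71),.041),('12',(279,221),.028),('6',(329,11),.028),('9',(400,149),.028),('3',(198,101),.028)]: print(n,a(px,z))
E
```

```text
hub [0.5464 0.0172 0.058 ]
long [0.4422 0.0684 0.051 ]
short [0.48   0.0386 0.041 ]
12 [ 0.6805 -0.0133  0.028 ]
6 [0.408  0.0495 0.028 ]
9 [0.577  0.1531 0.028 ]
3 [ 0.5142 -0.1191  0.028 ]
long (np.float64(153.8), np.float64(0.1161))
short (np.float64(162.2), np.float64(0.0698))
12 (np.float64(-12.8), np.float64(0.1375))
6 (np.float64(166.9), np.float64(0.1422))
9 (np.float64(77.3), np.float64(0.1393))
3 (np.float64(-103.3), np.float64(0.1401))
```

```bash
python3 -m handwheel '[[0,[0.02,0.0072,-0.027],[0,0,0]],[0,[0.02,0.0072,-0.027],[0,0,0]],[0,[0.02,0.0072,-0.027],[0,0,0]],[0,[0.02,0.0072,-0.027],[0,0,0]],[0,[0.02,0.0072,-0.027],[0,0,0]],[0,[0.02,0.0072,-0.027],[0,0,0]],[0,[0.03,0,0],[0,0,0]],[0,[0.03,0,0],[0,0,0]],[0,[0,0,0],[0,0,0]],[0,[0,0,0],[0,0,0]]]'
python3 - <<'E'
from h import *
for n in ['wrist','side']:
    im=ctrl.get_image(n);cv2.imwrite(f'pics/d_{n}.png',im[:,:,::-1])
print(ctrl.get_obs()['tool_pos'])
E
```

```text
t: 4.23
tool_pos: [0.4466, 0.035, 0.1203]
tool_rot: [-0.001, 1.574, 0.002]
contact_force: [0.7, -0.7, -0.3]
opening: -0.0001
[0.44950251 0.03428444 0.12346157]
```

View pics/d_wrist.png

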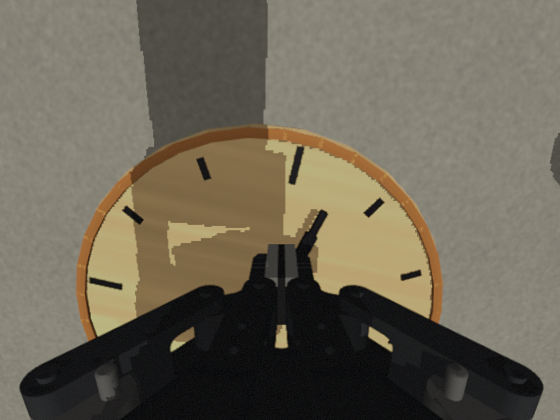

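View pics/d_side.png

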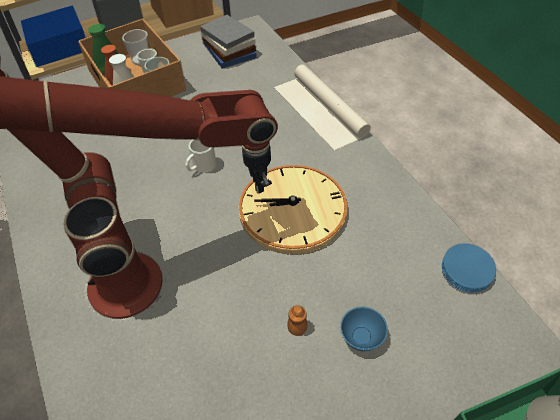

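```bash
python3 -m handwheel '[[0,[0.02,0,0],[0,0,0]],[0,[0.02,0,0],[0,0,0]],[0,[0.02,0,0],[0,0,0]],[0,[0.015,0,0],[0,0,0]],[0,[0.006,0,0],[0,0,0]],[0,[0,0,0],[0,0,0]],[0,[0,0,0],[0,0,0]]]'
python3 - <<'E'
from h import *
p=ctrl.get_obs()['tool_pos'];print(p)
C=np.array([.546,.017]);d=p[:2]-C;print(np.degrees(np.arctan2(d[1],d[0])),np.hypot(*d))
a=np.radians(np.r_[170,np.arange(164,5,-6)]);W=C+.098*np.c_[np.cos(a),np.sin(a)]
W=np.round(np.vstack([p[:2],W]),3)
for i,v in enumerate(np.diff(W,axis=0)): print('%d:[0,[0,%.3f,%.3f],[0,0,0]],'%(i,v[1],v[0]),end='\n' if i%10==9 else '')
E
```

```text
t: 4.92
tool_pos: [0.4499, 0.0336, 0.042]
tool_rot: [-0.0, 1.568, 0.0]
contact_force: [-0.3, 0.5, 0.3]
opening: -0.0002
[0.44985034 0.03364736 0.04201105]
170.17718565773453 0.09758018055636901
0:[0,[0,0.000,-0.001],[0,0,0]],1:[0,[0,0.010,0.003],[0,0,0]],2:[0,[0,0.010,0.003],[0,0,0]],3:[0,[0,0.009,0.004],[0,0,0]],4:[0,[0,0.009,0.006],[0,0,0]],5:[0,[0,0.008,0.006],[0,0,0]],6:[0,[0,0.007,0.007],[0,0,0]],7:[0,[0,0.007,0.008],[0,0,0]],8:[0,[0,0.006,0.008],[0,0,0]],9:[0,[0,0.005,0.009],[0,0,0]],
10:[0,[0,0.004,0.009],[0,0,0]],11:[0,[0,0.003,0.010],[0,0,0]],12:[0,[0,0.002,0.010],[0,0,0]],13:[0,[0,0.001,0.011],[0,0,0]],14:[0,[0,0.000,0.010],[0,0,0]],15:[0,[0,-0.001,0.010],[0,0,0]],16:[0,[0,-0.003,0.010],[0,0,0]],17:[0,[0,-0.003,0.010],[0,0,0]],18:[0,[0,-0.004,0.009],[0,0,0]],19:[0,[0,-0.006,0.009],[0,0,0]],
20:[0,[0,-0.006,0.008],[0,0,0]],21:[0,[0,-0.007,0.007],[0,0,0]],22:[0,[0,-0.008,0.007],[0,0,0]],23:[0,[0,-0.008,0.006],[0,0,0]],24:[0,[0,-0.009,0.005],[0,0,0]],25:[0,[0,-0.009,0.004],[0,0,0]],26:[0,[0,-0.010,0.003],[0,0,0]],27:[0,[0,-0.010,0.002],[0,0,0]],
```

```bash
python3 -m handwheel '[[0,[0,0.005,0.001],[0,0,0]],[0,[0,0.005,0.001],[0,0,0]],[0,[0,0.005,0.002],[0,0,0]],[0,[0,0.005,0.001],[0,0,0]],[0,[0,0.009,0.004],[0,0,0]],[0,[0,0.009,0.006],[0,0,0]],[0,[0,0.008,0.006],[0,0,0]],[0,[0,0.007,0.007],[0,0,0]],[0,[0,0.007,0.008],[0,0,0]],[0,[0,0.006,0.008],[0,0,0]]]'
python3 - <<'E'
from h import *
im=ctrl.get_image('side');cv2.imwrite(f'pics/e_side.png',cv2.resize(im[120:280,180:400,::-1],None,fx=3,fy=3))
p=ctrl.get_obs()['tool_pos'];print(p)
C=np.array([.546,.017]);d=p[:2]-C;print(np.degrees(np.arctan2(d[1],d[0])),np.hypot(*d))
E
```

```text
t: 5.75
tool_pos: [0.493, 0.1007, 0.0401]
tool_rot: [-0.0, 1.571, 0.001]
contact_force: [-0.4, -0.1, -0.1]
opening: -0.0003
[0.49447758 0.10132663 0.04054339]
121.42436008904842 0.09882075327569877
```

View pics/e_side.png

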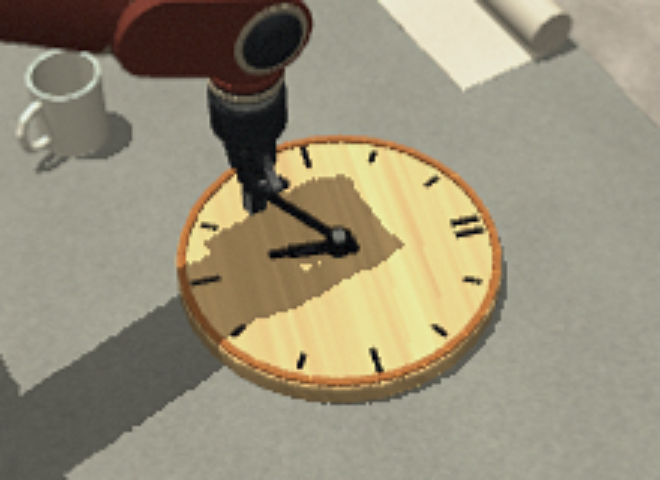

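The side crop shows the fingertip behind the long hand, which has swung to about eight o'clock. The short hand has not moved. I'll continue the arc.

```bash
python3 -m handwheel '[[0,[0,0.005,0.009],[0,0,0]],[0,[0,0.004,0.009],[0,0,0]],[0,[0,0.003,0.010],[0,0,0]],[0,[0,0.002,0.010],[0,0,0]],[0,[0,0.001,0.010],[0,0,0]],[0,[0,0,0.010],[0,0,0]],[0,[0,-0.001,0.010],[0,0,0]],[0,[0,-0.003,0.010],[0,0,0]],[0,[0,-0.003,0.010],[0,0,0]],[0,[0,-0.004,0.009],[0,0,0]]]'
python3 -m handwheel '[[0,[0,-0.006,0.009],[0,0,0]],[0,[0,-0.006,0.008],[0,0,0]],[0,[0,-0.007,0.007],[0,0,0]],[0,[0,-0.008,0.007],[0,0,0]],[0,[0,-0.008,0.006],[0,0,0]],[0,[0,-0.008,0.004],[0,0,0]],[0,[0,-0.007,0.003],[0,0,0]],[0,[0,0,0],[0,0,0]]]'
python3 - <<'E'
from h import *
im=ctrl.get_image('wrist');cv2.imwrite(f'pics/f_w.png',im[:,:,::-1])
im=ctrl.get_image('side');cv2.imwrite(f'pics/f_side.png',cv2.resize(im[120:280,180:400,::-1],None,fx=3,fy=3))
p=ctrl.get_obs()['tool_pos'];print(p)
C=np.array([.546,.017]);d=p[:2]-C;print(np.degrees(np.arctan2(d[1],d[0])),np.hypot(*d))
E
```

```text
t: 6.63
tool_pos: [0.5904, 0.1033, 0.0403]
tool_rot: [0.0, 1.571, 0.0]
contact_force: [-0.5, -0.2, 0.3]
opening: -0.0002
t: 7.3
tool_pos: [0.6342, 0.0521, 0.0405]
tool_rot: [0.001, 1.57, -0.001]
contact_force: [0.7, 0.2, 0.0]
opening: 0.0001
[0.63362782 0.05326972 0.04045381]
22.484979056601695 0.09483737482271322
```

View pics/f_side.png

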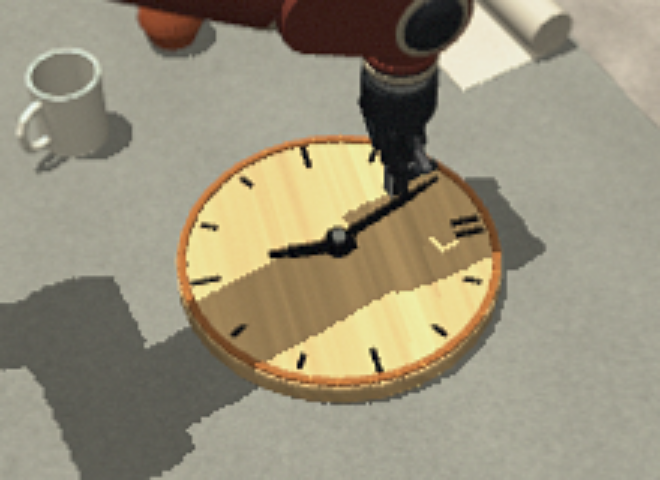

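View pics/f_w.png

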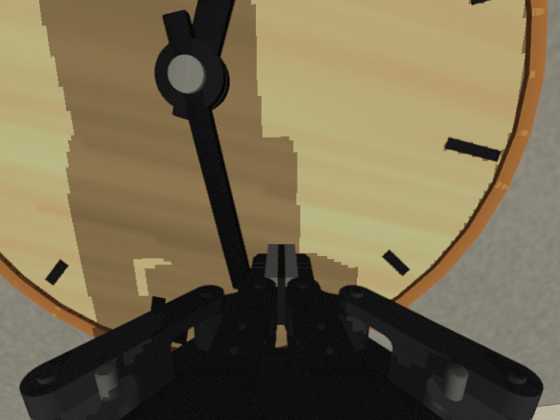

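The wrist picture shows the long hand running from the hub (187,75) to about (238,285), left of the finger.

```bash
python3 - <<'E'
from h import *
c=cam('wrist')
P=ray(c,[(203,130),(238,285)],.054);d=P[1]-P[0];print(P,np.degrees(np.arctan2(d[1],d[0])))
print(ray(c,[(186,73)],.058), ray(c,[(470,150)],.028))
n=np.array([-d[1],d[0]])/np.hypot(*d[:2]);print(n@(ctrl.get_obs()['tool_pos']-P[0])[:2])
E
```

```text
[[0.56752117 0.02070747 0.054     ]
 [0.63993597 0.03239531 0.054     ]] 9.1685485962285
[[0.5458002  0.01644977 0.058     ]] [[0.57776674 0.15089337 0.028     ]]
0.021612848839184084
```

```bash
python3 -m handwheel '[[0,[0,-0.006,0.002],[0,0,0]],[0,[0,-0.006,0.002],[0,0,0]],[0,[0,-0.006,0.002],[0,0,0]],[0,[0,-0.005,0.001],[0,0,0]],[0,[0,-0.005,0],[0,0,0]],[0,[0,0,0],[0,0,0]],[0,[0,0,0],[0,0,0]]]'
python3 - <<'E'
from h import *
im=ctrl.get_image('wrist');cv2.imwrite(f'pics/g_w.png',im[:,:,::-1])
print(ctrl.get_obs()['tool_pos'])
E
```

```text
t: 7.98
tool_pos: [0.6406, 0.0252, 0.0404]
tool_rot: [0.0, 1.57, -0.001]
contact_force: [0.5, 0.1, 0.1]
opening: 0.0003
[0.64053119 0.02540705 0.04041979]
```

View pics/g_w.png

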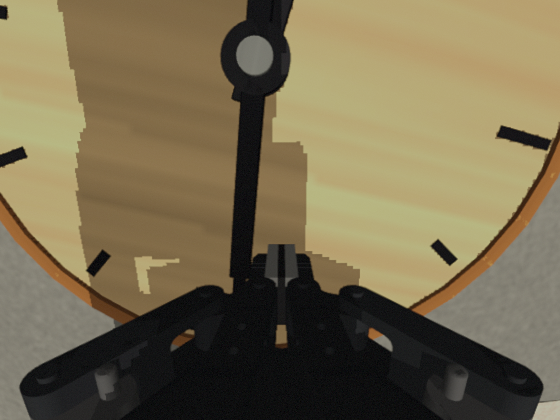

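Here the hand runs from (253,105) to (241,275), just left of the finger.

```bash
python3 - <<'E'
from h import *
c=cam('wrist')
P=ray(c,[(253,105),(241,275)],.054);C=ray(c,[(255,55)],.058)[0];d=P[1]-P[0];print(np.degrees(np.arctan2(d[1],d[0])))
d=P[1]-C;print(C,np.degrees(np.arctan2(d[1],d[0])))
q=ray(c,[(523,137)],.028)[0]-C;print('nine',np.degrees(np.arctan2(q[1],q[0])))
n=np.array([-d[1],d[0]])/np.hypot(*d[:2]);print(n@(ctrl.get_obs()['tool_pos']-C)[:2])
E
```

```text
-5.714354802409222
[0.54652121 0.0154101  0.058     ] -5.539311985410923
nine 77.08939708457999
0.01902493265813643
```

```bash
python3 -m handwheel '[[0,[0,-0.004,0],[0,0,0]],[0,[0,-0.004,0],[0,0,0]],[0,[0,-0.004,0],[0,0,0]],[0,[0,0,0],[0,0,0]],[0,[0,0,0],[0,0,0]]]'
python3 - <<'E'
from h import *
im=ctrl.get_image('wrist');cv2.imwrite(f'pics/h_w.png',im[:,:,::-1])
print(ctrl.get_obs()['tool_pos'])
E
```

```text
t: 8.45
tool_pos: [0.6405, 0.0133, 0.0403]
tool_rot: [-0.0, 1.571, -0.0]
contact_force: [0.4, 0.5, 0.5]
opening: 0.0
[0.64050434 0.01341365 0.0403617 ]
```

View pics/h_w.png

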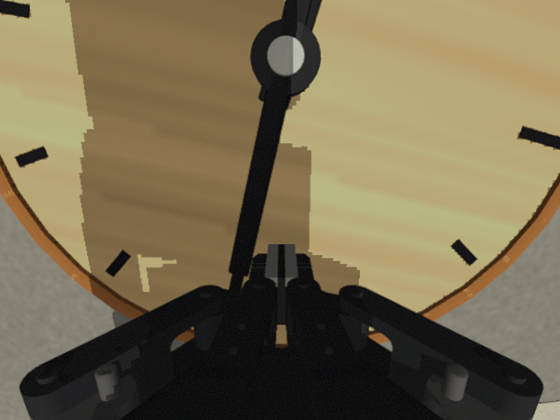

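The hand now runs from the hub (286,56) to (240,272). I'll back off, rise and measure from above.

```bash
python3 -m handwheel '[[0,[0,0.008,0],[0,0,0]],[0,[0,0.01,0],[0,0,0]],[0,[-0.02,0.005,0],[0,0,0]],[0,[-0.04,0,-0.003],[0,0,0]],[0,[-0.04,-0.005,-0.003],[0,0,0]],[0,[-0.04,-0.01,-0.003],[0,0,0]],[0,[-0.04,-0.01,-0.003],[0,0,0]],[0,[-0.04,-0.01,-0.003],[0,0,0]],[0,[-0.03,0,0],[0,0,0]],[0,[0,0,0],[0,0,0]]]'
python3 - <<'E'
from h import *
im=ctrl.get_image('wrist');cv2.imwrite(f'pics/i_w.png',im[:,:,::-1])
print(ctrl.get_obs()['tool_pos'])
E
```

```text
t: 9.33
tool_pos: [0.6286, 0.002, 0.3006]
tool_rot: [-0.002, 1.555, -0.001]
contact_force: [-0.2, -1.2, 0.3]
opening: 0.0002
[0.62752248 0.00231136 0.29657804]
```

View pics/i_w.png

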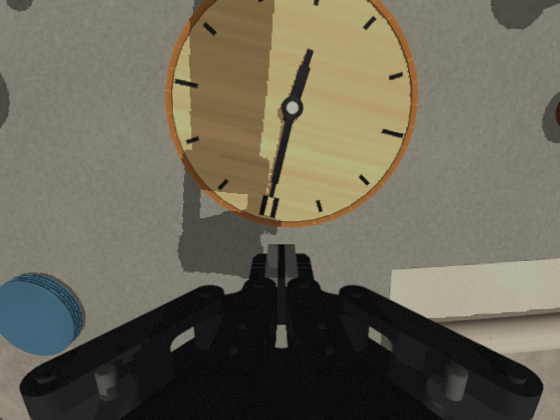

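The long hand's tip is at about (273,197), nearly at the double mark at (269,206). I'll zoom in to measure.

```bash
python3 - <<'E'
from h import *
im=cv2.imread('pics/i_w.png');cv2.imwrite('pics/i_z.png',cv2.resize(im[95:230,220:340],None,fx=4.4,fy=4.4,interpolation=cv2.INTER_CUBIC))
E
```

```text
(no output)
```

View pics/i_z.png

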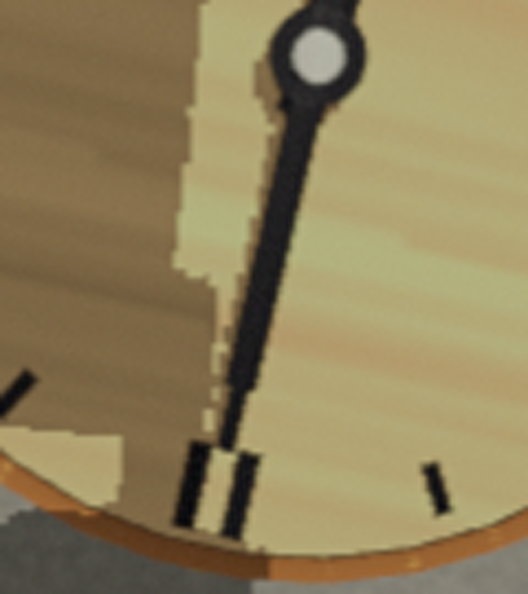

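```bash
python3 - <<'E'
from h import *
o=ctrl.get_obs();c=cam('wrist')
C=ray(c,[(292.7,107.5)],.058)[0]
M=[ray(c,[p],.028)[0] for p in [(269.3,206.8),(317,2),(393,132.5),(186,83)]]
C2=((M[2]+M[3])/2);print(C,C2,M)
for k in (C,C2):
  for nm,px,z in [('long',(272,196.8),.051),('short',(309.5,51),.041),('12',(269.3,206.8),.028),('9',(393,132.5),.028),('3',(186,83),.028)]:
    d=ray(c,[px],z)[0]-k;print(nm,np.degrees(np.arctan2(d[1],d[0])).round(1),np.hypot(*d[:2]).round(4))
E
```

```text
[0.54454445 0.01602577 0.058     ] [0.54374862 0.01580007 0.028     ] [array([ 0.67825734, -0.01467136,  0.028     ]), array([0.42043894, 0.04531664, 0.028     ]), array([0.5746946 , 0.15145104, 0.028     ]), array([ 0.51280264, -0.1198509 ,  0.028     ])]
long -13.0 0.116
short 163.0 0.0693
12 -12.9 0.1372
9 77.4 0.1387
3 -103.1 0.1395
long -12.8 0.1167
short 162.6 0.0686
12 -12.8 0.1379
9 77.1 0.1391
3 -102.9 0.1391
```

```bash
python3 -m handwheel '[[0,[0.02,0,-0.029],[0,0,0]],[0,[0.03,0,-0.029],[0,0,0]],[0,[0.03,0,-0.029],[0,0,0]],[0,[0.03,0,-0.029],[0,0,0]],[0,[0.03,-0.002,-0.028],[0,0,0]],[0,[0.03,0,0],[0,0,0]],[0,[0.03,0,0],[0,0,0]],[0,[0.03,0,0],[0,0,0]],[0,[0,0,0],[0,0,0]],[0,[0,0,0],[0,0,0]]]'
python3 - <<'E'
from h import *
for n in ['wrist']:
    im=ctrl.get_image(n);cv2.imwrite(f'pics/j_{n}.png',im[:,:,::-1])
print(ctrl.get_obs()['tool_pos'],R.from_rotvec(ctrl.get_obs()['tool_rot']).as_matrix().round(3))
E
```

```text
t: 10.22
tool_pos: [0.4791, 0.0006, 0.0579]
tool_rot: [0.0, 1.577, 0.002]
contact_force: [-0.3, -0.1, -0.0]
opening: -0.0001
[4.81190457e-01 2.32764824e-04 6.02963930e-02] [[-0.001 -0.001  1.   ]
 [ 0.     1.     0.001]
 [-1.     0.    -0.001]]
```

View pics/j_wrist.png

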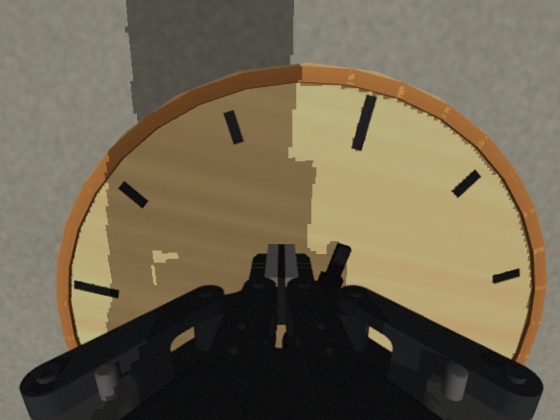

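The short hand's tip shows at (340,250), just right of the finger, with a clear gap. I'll descend and work out the arc.

```bash
python3 -m handwheel '[[0,[0.012,0,0],[0,0,0]],[0,[0.009,0,0],[0,0,0]],[0,[0.004,0,0],[0,0,0]],[0,[0,0,0],[0,0,0]],[0,[0,0,0],[0,0,0]]]'
python3 - <<'E'
from h import *
p=ctrl.get_obs()['tool_pos'];print(p)
C=np.array([.5455,.016]);d=p[:2]-C;print(np.degrees(np.arctan2(d[1],d[0])),np.hypot(*d))
a=np.radians(np.arange(186,80,-6));W=C+.063*np.c_[np.cos(a),np.sin(a)]
W=np.round(np.vstack([p[:2],W]),3)
for i,v in enumerate(np.diff(W,axis=0)): print('[0,[0,%.3f,%.3f],[0,0,0]],'%(v[1],v[0]),end='\n' if i%10==9 else '')
E
```

```text
t: 10.68
tool_pos: [0.4815, -0.0003, 0.0354]
tool_rot: [-0.0, 1.571, 0.0]
contact_force: [-1.0, -0.5, -0.2]
opening: -0.0003
[ 4.81515638e-01 -3.12515165e-04  3.53796980e-02]
-165.69738866096753 0.06603102898013886
[0,[0,0.009,0.001],[0,0,0]],[0,[0,0.007,-0.001],[0,0,0]],[0,[0,0.007,0.001],[0,0,0]],[0,[0,0.006,0.001],[0,0,0]],[0,[0,0.006,0.002],[0,0,0]],[0,[0,0.007,0.002],[0,0,0]],[0,[0,0.005,0.003],[0,0,0]],[0,[0,0.006,0.004],[0,0,0]],[0,[0,0.005,0.004],[0,0,0]],[0,[0,0.005,0.004],[0,0,0]],
[0,[0,0.004,0.005],[0,0,0]],[0,[0,0.004,0.006],[0,0,0]],[0,[0,0.003,0.006],[0,0,0]],[0,[0,0.002,0.006],[0,0,0]],[0,[0,0.002,0.006],[0,0,0]],[0,[0,0.001,0.007],[0,0,0]],[0,[0,0.000,0.007],[0,0,0]],[0,[0,0.000,0.006],[0,0,0]],
```

```bash
python3 -m handwheel '[[0,[0,0.006,0.001],[0,0,0]],[0,[0,0.006,0],[0,0,0]],[0,[0,0.006,0],[0,0,0]],[0,[0,0.005,0.001],[0,0,0]],[0,[0,0.006,0.001],[0,0,0]],[0,[0,0.006,0.001],[0,0,0]],[0,[0,0.007,0.002],[0,0,0]],[0,[0,0.005,0.003],[0,0,0]],[0,[0,0.006,0.004],[0,0,0]],[0,[0,0.005,0.004],[0,0,0]]]'
python3 - <<'E'
from h import *
im=ctrl.get_image('side');cv2.imwrite(f'pics/k_side.png',cv2.resize(im[120:280,180:400,::-1],None,fx=3,fy=3))
print(ctrl.get_obs()['tool_pos'])
E
```

```text
t: 11.52
tool_pos: [0.4986, 0.0584, 0.0353]
tool_rot: [-0.0, 1.571, 0.0]
contact_force: [-1.0, -2.2, 0.3]
opening: -0.0
[0.49928373 0.05898245 0.03540332]
```

View pics/k_side.png

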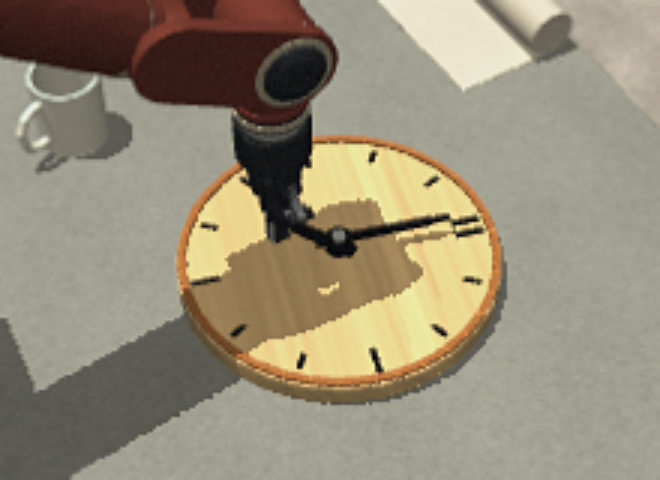

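The short hand is following the fingertip (hub (340,240), tip near (290,222) in the crop), and the long hand is still at twelve. Continuing.

```bash
python3 -m handwheel '[[0,[0,0.005,0.004],[0,0,0]],[0,[0,0.004,0.005],[0,0,0]],[0,[0,0.004,0.006],[0,0,0]],[0,[0,0.003,0.006],[0,0,0]],[0,[0,0.002,0.006],[0,0,0]],[0,[0,0.002,0.006],[0,0,0]],[0,[0,0.001,0.006],[0,0,0]],[0,[0,0,0.006],[0,0,0]],[0,[0,0,0],[0,0,0]],[0,[0,0,0],[0,0,0]]]'
python3 - <<'E'
from h import *
im=ctrl.get_image('wrist');cv2.imwrite(f'pics/l_w.png',im[:,:,::-1])
p=ctrl.get_obs()['tool_pos'];C=np.array([.5455,.016]);d=p[:2]-C;print(p,np.degrees(np.arctan2(d[1],d[0])),np.hypot(*d))
E
```

```text
t: 12.4
tool_pos: [0.5442, 0.0787, 0.0356]
tool_rot: [0.0, 1.57, 0.0]
contact_force: [-0.2, 0.3, 0.3]
opening: -0.0003
[0.54394787 0.07873594 0.03560706] 91.41724990964154 0.06275514129698771
```

View pics/l_w.png

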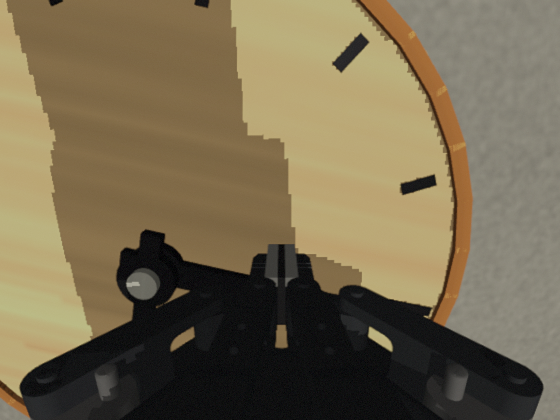

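The short hand runs from the hub side at (185,268) to (248,278), where the fingers hide it.

```bash
python3 - <<'E'
from h import *
c=cam('wrist');P=ray(c,[(185,268),(248,279)],.044);d=P[1]-P[0];print(np.degrees(np.arctan2(d[1],d[0])))
d=P[1]-[.5455,.016,0];print(np.degrees(np.arctan2(d[1],d[0])))
p=ctrl.get_obs()['tool_pos'];C=np.array([.5455,.016])
a=np.radians(np.arange(86,64,-5));W=C+.0625*np.c_[np.cos(a),np.sin(a)]
W=np.round(np.vstack([p[:2],W]),3);print(np.diff(W,axis=0))
E
```

```text
79.15165082381499
84.53616133965613
[[ 0.006 -0.001]
 [ 0.005  0.   ]
 [ 0.006 -0.001]
 [ 0.005 -0.002]
 [ 0.005 -0.002]]
```

```bash
python3 -m handwheel '[[0,[0,-0.001,0.006],[0,0,0]],[0,[0,0,0.005],[0,0,0]],[0,[0,-0.001,0.006],[0,0,0]],[0,[0,-0.002,0.005],[0,0,0]],[0,[0,0,0],[0,0,0]],[0,[0,0,0],[0,0,0]]]'
python3 - <<'E'
from h import *
im=ctrl.get_image('wrist');cv2.imwrite(f'pics/m_w.png',im[:,:,::-1])
im=ctrl.get_image('scene');cv2.imwrite(f'pics/m_s.png',cv2.resize(im[170:290,210:370,::-1],None,fx=4,fy=4))
p=ctrl.get_obs()['tool_pos'];C=np.array([.5455,.016]);d=p[:2]-C;print(p,np.degrees(np.arctan2(d[1],d[0])),np.hypot(*d))
E
```

```text
t: 12.95
tool_pos: [0.5663, 0.0745, 0.0356]
tool_rot: [0.0, 1.57, -0.0]
contact_force: [-1.2, -0.0, -1.1]
opening: 0.0001
[0.56582526 0.07464876 0.03556753] 70.88577639643862 0.06207087453069979
```

View pics/m_w.png

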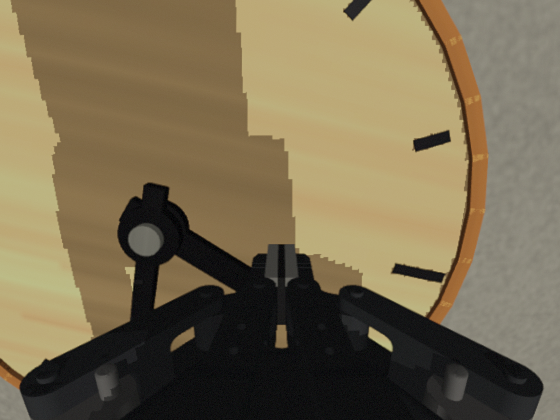

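View pics/m_s.png

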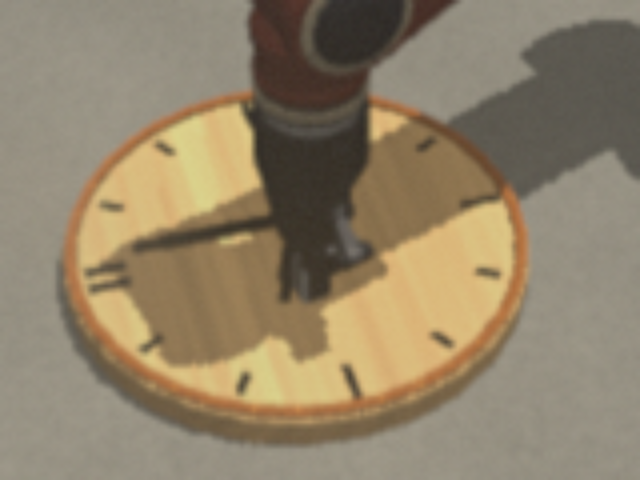

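In the wrist picture the short hand runs from (190,238) to (245,275). I'll measure its angle.

```bash
python3 - <<'E'
from h import *
im=cv2.imread('pics/m_w.png');cv2.imwrite('pics/m_z.png',cv2.resize(im[170:310,100:300],None,fx=4,fy=4,interpolation=cv2.INTER_CUBIC))
c=cam('wrist');C=np.array([.5455,.016,.0])
print(proj(c,[[*(C[:2]+r*np.array([np.cos(np.radians(a)),np.sin(np.radians(a))])),.044] for a in (47,55,60) for r in (.025,.045)]))
P=ray(c,[(190,242),(238,274)],.044);d=P[1]-P[0];print(np.degrees(np.arctan2(d[1],d[0])))
print(ray(c,[(146,240)],.058))
E
```

```text
[[198.88889476 262.00503219]
 [230.05422015 286.76998406]
 [202.92193791 256.96965469]
 [237.48663352 278.13859396]
 [205.03657231 253.51560852]
 [241.46331815 272.17211913]]
52.77948909680118
[[0.54530742 0.01627816 0.058     ]]
```

View pics/m_z.png

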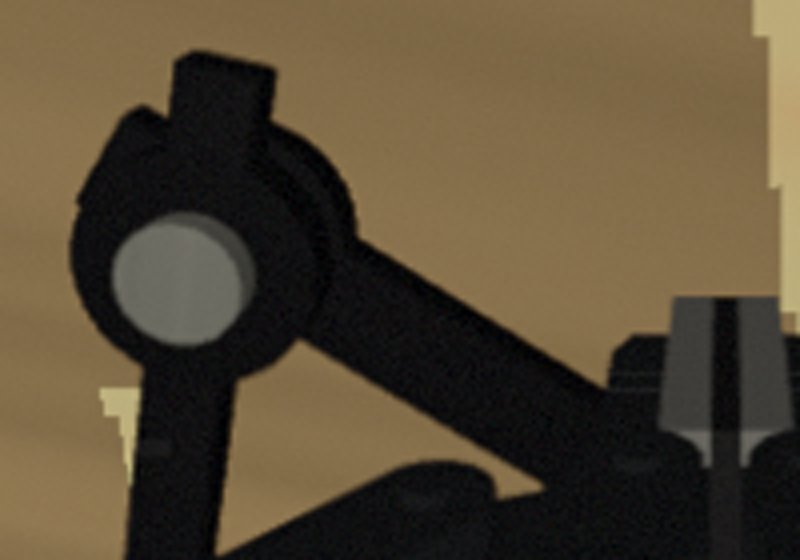

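```bash
python3 -m handwheel '[[0,[0,-0.002,0.003],[0,0,0]],[0,[0,-0.002,0.003],[0,0,0]],[0,[0,0,0],[0,0,0]],[0,[0,0,0],[0,0,0]]]'
python3 -m handwheel '[[0,[0,0.005,-0.007],[0,0,0]],[0,[0,0.008,-0.01],[0,0,0]],[0,[-0.02,0,0],[0,0,0]],[0,[-0.04,0,0.02],[0,0,0]],[0,[-0.04,-0.02,0.02],[0,0,0]],[0,[-0.04,-0.03,0.02],[0,0,0]],[0,[-0.04,-0.03,0.02],[0,0,0]],[0,[-0.04,0,0],[0,0,0]],[0,[-0.03,0,0],[0,0,0]],[0,[0,0,0],[0,0,0]]]'
python3 -m handwheel '[[0,[0,0,0],[0,0,0]],[0,[0,0,0],[0,0,0]]]'
python3 - <<'E'
from h import *
im=ctrl.get_image('wrist');cv2.imwrite(f'pics/n_w.png',im[:,:,::-1])
print(ctrl.get_obs()['tool_pos'])
E
```

```text
t: 13.38
tool_pos: [0.5718, 0.0706, 0.0355]
tool_rot: [-0.0, 1.57, 0.0]
contact_force: [-0.1, 0.4, -0.0]
opening: 0.0001
t: 14.22
tool_pos: [0.624, 0.0203, 0.268]
tool_rot: [-0.001, 1.557, -0.001]
contact_force: [-0.5, 1.0, 1.3]
opening: 0.0001
t: 14.38
tool_pos: [0.6201, 0.021, 0.2578]
tool_rot: [-0.001, 1.572, 0.001]
contact_force: [0.0, -0.3, -0.6]
opening: -0.0001
[0.61974703 0.02095702 0.25661809]
```

View pics/n_w.png

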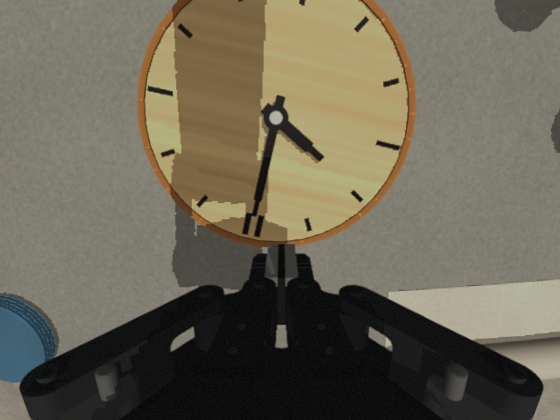

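The ten mark is at (356,196) and the short tip at (321,157), so the short hand looks a few degrees shy. I'll zoom in to measure.

```bash
python3 - <<'E'
from h import *
im=cv2.imread('pics/n_w.png');cv2.imwrite('pics/n_z.png',cv2.resize(im[100:245,235:375],None,fx=4,fy=4,interpolation=cv2.INTER_CUBIC))
E
```

```text
(no output)
```

View pics/n_z.png

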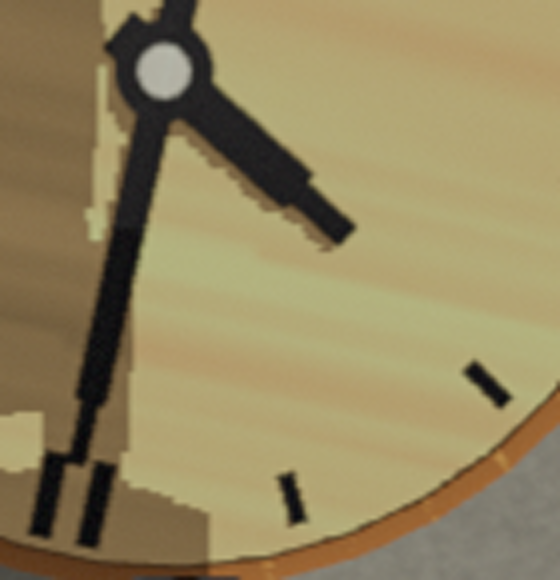

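```bash
python3 - <<'E'
from h import *
o=ctrl.get_obs();c=cam('wrist')
k1=ray(c,[(276,117.75)],.058)[0];k2=(ray(c,[(388,145)],.028)[0]+ray(c,[(160,91)],.028)[0])/2;print(k1,k2)
for k in (k1,k2):
  for nm,px,z in [('long',(253.5,215),.051),('short',(320.75,158.75),.041),('12',(253.25,225),.028),('10',(357,196.25),.028),('9',(388,145),.028),('3',(160,91),.028)]:
    d=ray(c,[px],z)[0]-k;print(nm,np.degrees(np.arctan2(d[1],d[0])).round(1),np.hypot(*d[:2]).round(4))
E
```

```text
[0.5460792  0.01539057 0.058     ] [0.54579453 0.0152441  0.028     ]
long -13.8 0.1165
short 48.5 0.0702
12 -12.9 0.1374
10 47.0 0.1397
9 77.2 0.1395
3 -103.0 0.1399
long -13.7 0.1168
short 48.4 0.0705
12 -12.8 0.1377
10 46.9 0.14
9 77.1 0.1397
3 -102.9 0.1397
```

Short hand is 1.5° off ten and long hand 0.9° off twelve. Before handing in I'll cross-check with the other cameras, including the bystanders.

```bash
python3 - <<'E'
from h import *
for n in ['side']:
    im=ctrl.get_image(n);cv2.imwrite(f'pics/o_{n}.png',im[:,:,::-1]);c=cam(n)
    for k,z in {'long_hand_tip':.051,'twelve_point':.051,'short_hand_tip':.041,'ten_point':.041,'mug':0,'vase':0,'bowl':0,'mill':0}.items():
        for r in ctrl.tip_of(k,n)[:1]:
            rc=r['centre'];print(n,k,round(r['score'],2),np.round(rc),np.round(ray(c,[[rc[1],rc[0]]],z)[0],4))
E
```

```text
side long_hand_tip 0.45 [189. 326.] [0.656  0.0012 0.051 ]
side twelve_point 0.91 [194. 327.] [ 0.6502 -0.0171  0.051 ]
side short_hand_tip 0.47 [188. 297.] [0.5845 0.0555 0.041 ]
side ten_point 0.6 [184. 300.] [0.5996 0.0674 0.041 ]
side mug 0.75 [164. 205.] [0.3777 0.3334 0.    ]
side vase 0.86 [129. 235.] [0.5367 0.4437 0.    ]
side bowl 0.95 [334. 362.] [ 0.5097 -0.4374  0.    ]
side mill 0.57 [330. 296.] [ 0.3644 -0.3484  0.    ]
```

View pics/o_side.png

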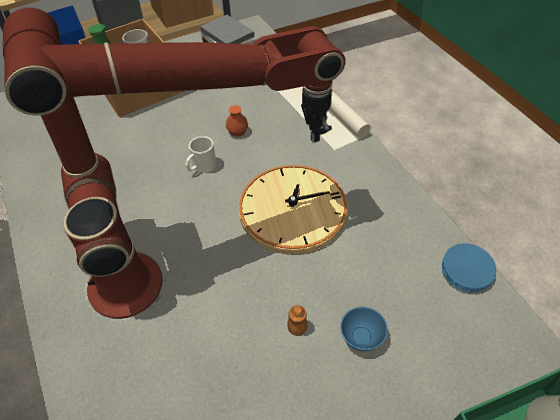

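The side picture shows all bystanders at their earlier pixels and the clock where it was. The low-score (0.45) network fix on the long tip disagrees with the wrist measurement, so I'll check it against the side pixels.

```bash
python3 - <<'E'
from h import *
c=cam('side');C=np.array([.547,.0155]);u=lambda a,r,z:[*(C+r*np.array([np.cos(np.radians(a)),np.sin(np.radians(a))])),z]
P=proj(c,[u(-13,.118,.051),u(-8,.118,.051),u(47,.072,.041),u(0,0,.058)]);print(P)
im=cv2.imread('pics/o_side.png');z=cv2.resize(im[160:250,235:355],None,fx=6,fy=6,interpolation=cv2.INTER_NEAREST)
for q in P: cv2.circle(z,tuple(np.round((q-[235,160]+.5)*6).astype(int)),4,(0,0,255),1)
cv2.imwrite('pics/p.png',z)
E
```

```text
[[329.68498273 191.13643449]
 [328.53296023 188.74552688]
 [298.626064   183.93790473]
 [292.68827875 197.28799699]]
```

View pics/p.png

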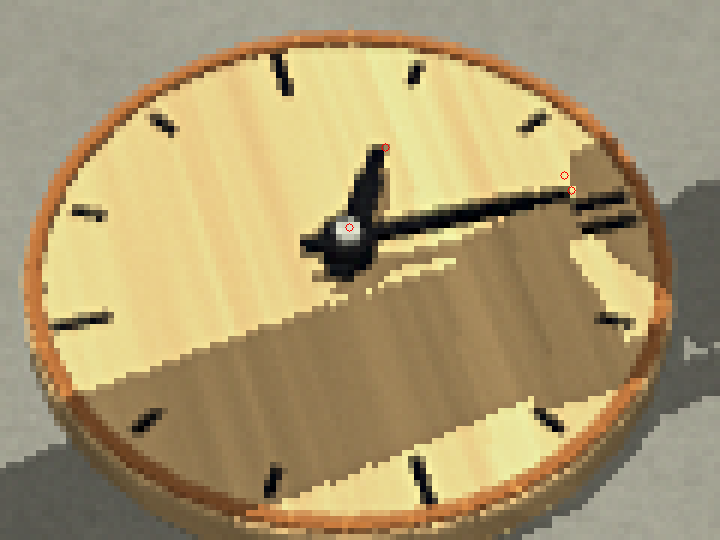

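The predicted twelve tip and ten tip fall on the actual tips in the side picture, so the network's fix was off. Handing in.

```bash
python3 - <<'E'
from h import *
print(ctrl.get_obs()['t']);print(ctrl.finish_job())
E
```

```text
14.8833
the job is handed in; nothing more can be done
None
```

I set the clock to ten o'clock and handed the job in at 14.9 s. I pushed both hands clockwise with the shut fingertips, the long hand first and then the short, and then raised the gripper clear. No verdict is reported.

**Hands:** The last wrist picture put the long hand at −13.8° with the twelve mark at −12.9°. The short hand was at 48.5° with the ten mark at 47.0°. Errors of about 1° and 1.5° sit well inside the 5.6° and 6.4° limits. The expected tip positions, projected into the side picture, landed on the actual tips.

**Clock and bystanders:** The clock's centre stayed within measurement noise, about 2 mm. The mug, vase, bowl and mill showed no visible shift in the side picture. The network's positions for the mug and vase changed by about 12 mm between the two looks, which I put down to network noise.

**Checks that disagreed:** The trained network's low-score readings (0.45 and 0.47) in the side picture put the tips about 19 mm from its own twelve and ten points. I judged both wrong because the side-picture pixels agreed with the wrist measurement.

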